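Charge the burnishing tray from the coarse-slug shaker

TASK

Three look-alike scoop shakers on the bench hold steel burnishing slugs of different sizes; pick up the one with the largest slugs, lift it with all six still aboard and shake them out over the three-bay tray so that they are spread evenly: no bay empty, none with more than three, each slug lying on the bay floor, not piled. Then stand the emptied shaker back upright where you took it from and let go. Do not touch the slugs with the gripper, and leave the other two shakers and the brass door knob alone.

Things in the scene. Friction and masses are not known exactly. Their poses are not given: they have to be found in the camera images.
- shaker: Dark sheet-steel scoop shaker with the six largest slugs (two others look the same), 117 long, 52 wide, walls 38 high and 3 thick, floor 4, 0.22 kg. Origin on its underside below the grip; -x points out of the mouth. Straight trough of inner width 46, open on top and at the -x end, closed at the back (x 38). Slugs lie in it in three rows of two at the start.
- shaker_grip (a point): Centre of that shaker's square wooden grip, 67 above its underside: 26 x 26 (sides along the shaker's x and y), 45 tall, standing on a flat bridge (z 38 to 43, 26 wide along x, 55 along y) across the open top.
- shaker_mouth (a point): Middle of that shaker's open mouth edge, on its floor: at shaker x -76, 10 above its underside. No lip; from x -34 to here the floor climbs at 8 degrees and the walls are 29 high.
- shaker_b: Identical shaker holding two smaller hexagonal slugs (14 across); leave it.
- shaker_c: Identical shaker holding two smaller hexagonal slugs (12 across); leave it.
- slug0: Polished steel hexagonal slug, 18 across flats, 16 thick, 35 g; origin at its centre, z along its hexagon axis. Starts in the chamber of shaker.
- slug1: Polished steel hexagonal slug, 18 across flats, 16 thick, 35 g; origin at its centre, z along its hexagon axis. Starts in the chamber of shaker.
- slug2: Polished steel hexagonal slug, 18 across flats, 16 thick, 35 g; origin at its centre, z along its hexagon axis. Starts in the chamber of shaker.
- slug3: Polished steel hexagonal slug, 18 across flats, 16 thick, 35 g; origin at its centre, z along its hexagon axis. Starts in the chamber of shaker.
- slug4: Polished steel hexagonal slug, 18 across flats, 16 thick, 35 g; origin at its centre, z along its hexagon axis. Starts in the chamber of shaker.
- slug5: Polished steel hexagonal slug, 18 across flats, 16 thick, 35 g; origin at its centre, z along its hexagon axis. Starts in the chamber of shaker.
- tray: Fixed blue plastic tray, outside 170 (x) by 300 (y), walls 34 high and 4 thick, floor 4 thick; two full-height ribs along its x at y about -49 and +49 part it into three equal bays side by side along y, each 162 by 95 inside. Origin under its centre, z up.
- bay0 (a point): Centre of the floor of bay 0 of the tray (tray y -97), 4 above the tray's underside.
- bay1 (a point): Centre of the floor of bay 1 of the tray (tray y 0), 4 above the tray's underside.
- bay2 (a point): Centre of the floor of bay 2 of the tray (tray y 97), 4 above the tray's underside.
- knob: Loose brass door knob standing on its rose, 66 across, 56 high; origin under its centre. Bystander.
There are look-alikes about, which are no part of the job. What is shaped like the shaker but red is not meant.

How it is judged:
By the outcome, as a careful person would: the job done as asked, in the order asked, and still so for the second after the job is handed in, with the robot touching nothing.
It also fails if it takes over 72 s, if anything falls off the work surface, if the arm or the gripper's body presses on something with over 40 N, if the wrist force passes 120 N, or if a joint passes its speed limit or range.

ROBOT

A 7-joint arm with a two-finger parallel gripper is mounted at the origin on the work surface. World frame = base frame: x ahead of the robot, y to its left, z up, the work surface at z = 0. Lengths are in mm, angles in degrees, forces in N, time in s.
With the tool pointing down it reaches from about 400 to 850 mm from the base axis. Payload 4.5 kg.
Tool frame: the origin (TCP) lies at the very end of the fingers, on their centre line; the grasp point (between the pads) lies 19 mm behind it; z points along the fingers, y is the direction in which the jaws open and shut (so a half turn about z gives the same grasp; the last joint's range is limited). The gripper opens to 85 mm and grips with 20 to 120 N. Pads are 22 mm wide; open, the fingers measure 114 mm over their backs; the gripper's body (76 mm by 85 mm) begins 54 mm behind the grasp point. The pads swing forward as they close: fully open they stand 13 mm farther back than shut.
Start: joints at [66.222, 39.483, -11.15, 89.685, 9.013, 51.709, -12.324], TCP at [271.209, -563.116, 231.317] pointing down, gripper open.
Joint ranges: [-172.22, 172.22], [-26.19, 119.32], [-84.43, 86.54], [7.71, 146.69], [-57.33, 237.33], [2.42, 119.75], [-152.13, 152.13]. Speed limits (degrees/s): [147.25, 147.25, 180, 180, 180, 180, 180].

INTERFACE

Orientations are given as a 3x3 rotation matrix whose columns are the frame's x, y, z axes.
In Python, from bench import env, cams, job gives the robot as it stands.
- The arm moves only by the tool apply_moves, never from a script. Its argument "commands" is a list that holds one entry, the list of rows, each a list of 4 numbers: the shift along the world's x, y, z in cm, then the turn about the world's z in rad. A call has 1 to 8 rows; each row is the pose to reach, as a shift and turn from the pose commanded when the call began; what a row does not reach only later rows make up. A row lasts 1/10 s, in which the tool goes at most 50 mm and 8.59 degrees, less where a joint would pass 70% of its speed; a pose out of reach is approached as far as the arm can. A call with a gripper value outside its range is refused whole. "hand" is the finger opening in cm, from 0 to 8.54, set as the call begins (left out, the last holds). The fingers move at their own pace and stop on an object; "squeeze" is the grip in N (left out, the last holds). Time passes only in rows, so rows that repeat a pose let the fingers close. It gives the time, the measured TCP pose, the force and the opening at its end, in the units of the state.
- env.state(): the state, without advancing time (a new reading comes with each control period).
- cams.get_image(name): name is "side" or "top"; returns the picture (480x640x3 uint8, red, green, blue); there is no depth.
- cams.camera_model(name): a dict with "K" (3x3 intrinsics, pixels), "view" (4x4, takes a point from world to camera coordinates). Camera axes: x right, y up, looking along -z (the intrinsics and any distortion apply to the point x, -y, -z); pixel columns grow to the right and rows downward; lengths in mm; the calibration is good to about 2 mm. A picture is of the moment at which its call begins. camera_model takes no time and is no camera call.
- job.finish_job(): hands the job in, once; it reports no verdict.
The state is a dict: "clock": time; "joints": joint angles; "joint_velocities": joint speeds; "tau": joint torques, N m; "tool_pos": TCP position; "ee_rot": TCP orientation; "wrist_force": force on the tool from outside, world axes, zero at the start; "ft_torque": the same for the moment, N m; "finger_gap": opening from 0.0 (shut) to 1.0 (fully open).
Only numpy, scipy, OpenCV 4.12 (cv2) and the standard library are available. Lean on these libraries where they do the work, as an engineer would, in place of code of your own. Each camera call takes 0.05 s, during which the arm holds its last target. There are 200 camera calls.

## Working session

There is one attempt and no reset: what is moved stays moved. The work goes in short steps, Python scripts to look and compute and a tool call to move; the robot and the scene stay as the last step left them, time stands still between calls to the robot, and variables do not carry over. Pictures are saved under pics/ and viewed, about 8 in all and at most 12, crops included, and the job is handed in when it is done.

Besides the shell and the picture viewer there is one more tool, called after ">>>" by a JSON object that holds its "method" and its "body". apply_moves: Moves the arm, as the interface text tells. Its arguments: {"type":"object","properties":{"commands":{"type":"array","items":{"type":"array","items":{"type":"array","items":{"type":"number"}}}},"hand":{"type":"number"},"squeeze":{"type":"number"}},"required":["commands"]}

```bash
mkdir -p pics; ls; python3 - <<'E'
from bench import env,cams,job
import cv2,numpy as np
for n in("top","side"):
    im=cams.get_image(n);cv2.imwrite(f"pics/{n}0.png",im[:,:,::-1])
    m=cams.camera_model(n);print(n,{k:np.round(np.array(v),3).tolist() for k,v in m.items()})
s=env.state();print(s)
E
```

```text
pics
top {'K': [[491.166, 0.0, 327.258], [0.0, 491.166, 236.366], [0.0, 0.0, 1.0]], 'view': [[0.01, -1.0, 0.018, -150.301], [0.989, 0.013, 0.144, -611.305], [-0.144, 0.016, 0.989, -977.791], [0.0, 0.0, 0.0, 1.0]]}
side {'K': [[450.714, 0.0, 318.686], [0.0, 450.714, 243.315], [0.0, 0.0, 1.0]], 'view': [[0.985, -0.171, 0.003, -615.917], [0.129, 0.754, 0.644, -31.729], [-0.113, -0.634, 0.765, -1018.701], [0.0, 0.0, 0.0, 1.0]]}
{'clock': 0.1, 'joints': array([ 66.22247995,  39.52844885, -11.14424484,  89.73919863,
         9.01398852,  51.70984711, -12.32530924]), 'joint_velocities': array([-0.06643398, -0.15775182, -0.06008138, -0.12129092,  0.04470831,
       -0.02162938,  0.01702746]), 'tau': array([-3.79228426e-03, -5.40604305e+01, -1.27194386e+00, -1.58986849e+01,
        9.26249020e-03,  4.32920104e-03, -4.37633545e-06]), 'tool_pos': array([ 270.8670148 , -562.60505545,  230.56173601]), 'ee_rot': array([[ 9.00943266e-01,  4.33936050e-01, -8.57579494e-04],
       [ 4.33936871e-01, -9.00942143e-01,  1.43100728e-03],
       [-1.51663861e-04, -1.66139173e-03, -9.99998608e-01]]), 'wrist_force': array([-0.78974378,  0.33384748,  0.08444626]), 'ft_torque': array([0.01929027, 0.00577698, 0.00358476]), 'finger_gap': 1.000061372870619}
```

View pics/top0.png

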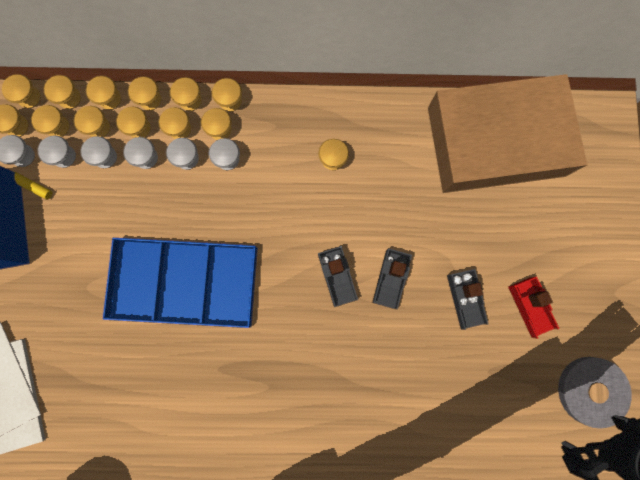

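View pics/side0.png

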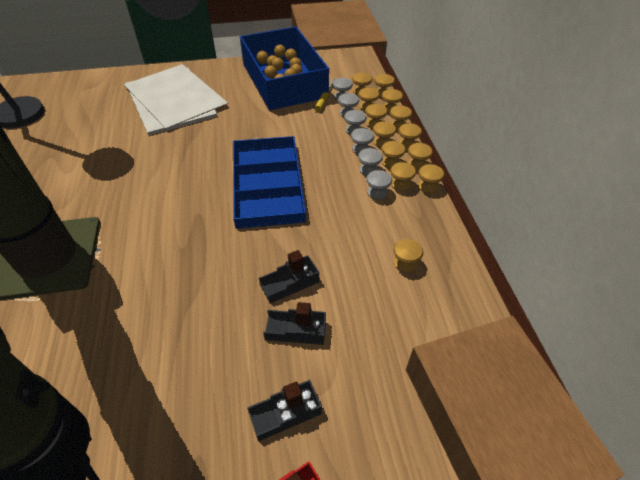

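The top view shows three dark shakers at about (338,276), (393,279) and (468,298). The last one has several large slugs, so it is the target. The tray is at (181,283) and the red decoy at (533,305). Next I'll measure the target and the tray.

```bash
cat > h.py <<'E'
import numpy as np,cv2
from bench import env,cams,job
def ray(n,uv):
    m=cams.camera_model(n);K=np.array(m["K"]);V=np.array(m["view"])
    R,t=V[:3,:3],V[:3,3];x,y=(uv[0]-K[0,2])/K[0,0],(uv[1]-K[1,2])/K[1,1]
    d=R.T@np.array([x,-y,-1.]);return -R.T@t,d
def onz(n,uv,z):
    o,d=ray(n,uv);return (o+d*(z-o[2])/d[2])
def proj(n,p):
    m=cams.camera_model(n);K=np.array(m["K"]);V=np.array(m["view"])
    c=V[:3,:3]@np.array(p)+V[:3,3];return K[0,0]*c[0]/-c[2]+K[0,2],-K[1,1]*c[1]/-c[2]+K[1,2]
def tri(u1,u2):
    (a,d),(b,e)=ray("top",u1),ray("side",u2)
    s=np.linalg.lstsq(np.c_[d,-e],b-a,rcond=None)[0];p,q=a+s[0]*d,b+s[1]*e
    return (p+q)/2,np.linalg.norm(p-q)
E
python3 - <<'E'
from h import *
top=cv2.imread("pics/top0.png");side=cv2.imread("pics/side0.png")
def crop(im,x,y,w,h,k):return cv2.resize(im[y:y+h,x:x+w],None,fx=k,fy=k,interpolation=cv2.INTER_CUBIC)
a=crop(top,435,255,70,85,6);b=crop(side,235,370,100,85,6)
b=b[:, :]
cv2.imwrite("pics/z0.png",np.hstack([cv2.resize(a,(400,486)),cv2.resize(b,(400,340)) if 0 else np.vstack([cv2.resize(b,(400,340)),np.zeros((146,400,3),np.uint8)])]))
# blue tray
hsv=cv2.cvtColor(top,cv2.COLOR_BGR2HSV)
m=cv2.inRange(hsv,(100,120,40),(125,255,255));m[:, :60]=0
c=max(cv2.findContours(m,0,2)[0],key=cv2.contourArea);r=cv2.minAreaRect(c)
P=np.array([onz("top",p,34)[:2] for p in cv2.boxPoints(r)]);print("tray",P.round(1),P.mean(0),np.linalg.norm(P-np.roll(P,1,0),axis=1))
for n,im,x,y,w,h in(("top",top,435,255,70,85),("side",side,235,370,100,85)):
    v=cv2.cvtColor(im,cv2.COLOR_BGR2HSV)[y:y+h,x:x+w]
    g=im[y:y+h,x:x+w].astype(int)
    br=((v[...,2]<110)&(g[...,2]-g[...,0]>22)).astype(np.uint8)
    br=cv2.morphologyEx(br,cv2.MORPH_OPEN,np.ones((2,2)))
    k,l,st,ce=cv2.connectedComponentsWithStats(br);
    for i in range(1,k):
        if st[i,4]>20:print(n,"brown",st[i]+[x,y,0,0,0],(ce[i]+[x,y]).round(1))
    dk=((v[...,2]<85)&(abs(g[...,2]-g[...,0])<22)).astype(np.uint8)|br
    c=max(cv2.findContours(cv2.morphologyEx(dk,cv2.MORPH_CLOSE,np.ones((5,5))),0,2)[0],key=cv2.contourArea)
    print(n,"body",(cv2.boxPoints(cv2.minAreaRect(c))+[x,y]).round(1).tolist(), (cv2.approxPolyDP(c,3,True)[:,0]+[x,y]).tolist())
E
```

```text
tray [[439.1 313.1]
 [607.7 316.2]
 [593.7   5.5]
 [424.9   9.8]] [516.3415524  161.15211704] [303.57893788 168.61771001 310.9228818  168.78841432]
top brown [451 267  26   8  78] [463.3 270.6]
top brown [464 275  20  23 256] [474.9 289.2]
top body [[446.6, 272.7], [478.8, 265.3], [491.8, 321.7], [459.6, 329.1]] [[475, 267], [448, 275], [461, 328], [486, 323], [483, 284]]
side brown [284 383  18  18 222] [292.8 391.3]
side brown [260 409  69  38 621] [298.9 430. ]
side body [[242.6, 408.2], [307.4, 375.8], [331.2, 423.4], [266.4, 455.8]] [[309, 380], [291, 384], [248, 408], [264, 446], [309, 434], [328, 421]]
```

View pics/z0.png

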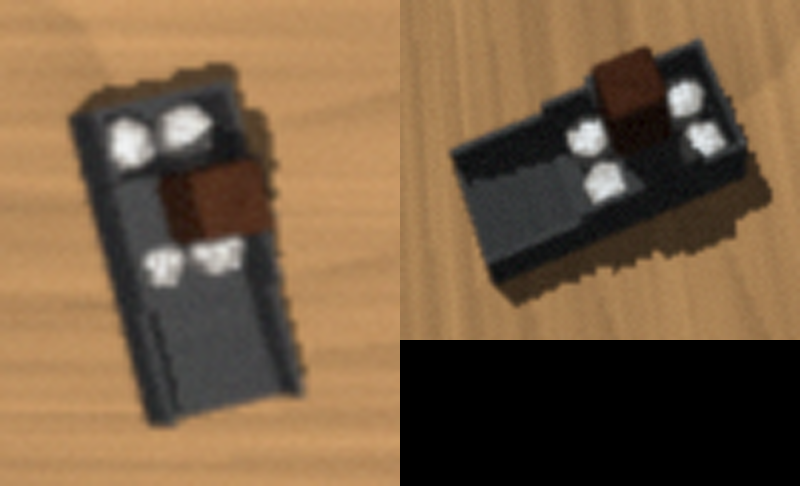

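The crops show the grip's top face at about top (475.8,289.8) and side (292.5,389.5). The shaker's rim corners in the top view are rear-left (447.6,275.6), rear-right (476.1,269.4), front-left (462,329) and front-right (487.5,323.6). The slugs are in two visible rows plus one under the bridge.

```bash
python3 - <<'E'
from h import *
print("grip",tri((475.8,289.8),(292.5,389.5)),onz("top",(475.8,289.8),89.5),onz("side",(292.5,389.5),89.5))
rl,rr,fl,fr=[onz("top",p,z) for p,z in(((447.6,275.6),38),((476.1,269.4),38),((462.1,329.4),29),((487.5,323.6),29))]
for a,b in((fl,rl),(fr,rr)):print(a.round(1),b.round(1),np.degrees(np.arctan2(*(b-a)[1::-1])),np.linalg.norm((b-a)[:2]))
print("width",np.linalg.norm(rl-rr),np.linalg.norm(fl-fr), np.degrees(np.arctan2(*((rl-rr)[1::-1]))))
yaw=np.arctan2(*(((rl-fl)+(rr-fr))[1::-1]));u=np.array([np.cos(yaw),np.sin(yaw)])
print("yaw",np.degrees(yaw),"origin from rear",((rl+rr)/2)[:2]-41*u,"from front",((fl+fr)/2)[:2]+76*u)
# tray rims corners from top: fit at z34; print side check
top=cv2.imread("pics/top0.png");hsv=cv2.cvtColor(top,cv2.COLOR_BGR2HSV)
m=cv2.inRange(hsv,(100,120,40),(125,255,255));m[:, :60]=0
c=max(cv2.findContours(m,0,2)[0],key=cv2.contourArea);c=cv2.approxPolyDP(c,4,True)[:,0]
print([(p.tolist(),onz("top",p,34)[:2].round(0).tolist()) for p in c])
side=cv2.imread("pics/side0.png");hsv=cv2.cvtColor(side,cv2.COLOR_BGR2HSV)
m=cv2.inRange(hsv,(100,120,30),(125,255,255));m[:130]=0;m[:,:220]=0
c=max(cv2.findContours(m,0,2)[0],key=cv2.contourArea);c=cv2.approxPolyDP(c,4,True)[:,0]
print([(p.tolist(),onz("side",p,34)[:2].round(0).tolist()) for p in c])
E
```

```text
grip (array([ 504.94612475, -436.11439725,   90.99111103]), np.float64(2.2198461392273634)) [ 503.89549254 -436.62035257   89.5       ] [ 506.07639108 -435.4502273    89.5       ]
[ 424.4 -424.7   29. ] [ 534.8 -395.    38. ] 15.077721038972923 114.31134978844591
[ 436.7 -478.1   29. ] [ 548.4 -455.1   38. ] 11.599609465257629 113.98762436381504
width 61.689184789764305 54.75860790523618 102.7747889751741
yaw 13.341131971560474 origin from rear [ 501.67758657 -434.52488314] from front [ 504.50233167 -433.85500016]
[([113, 238], [605.0, 305.0]), ([103, 318], [440.0, 313.0]), ([250, 325], [429.0, 13.0]), ([255, 246], [592.0, 8.0])]
[([293, 137], [605.0, 301.0]), ([233, 142], [440.0, 307.0]), ([236, 227], [431.0, -11.0]), ([304, 221], [587.0, -19.0])]
```

>>> {"method": "apply_moves", "body": {"commands": [[[4,2,-1,-0.05],[8,4,-2.5,-0.1],[12,6.5,-4,-0.15],[16,8.7,-6,-0.216],[20,10.9,-8,-0.216],[23.3,12.7,-8,-0.216],[23.3,12.7,-8,-0.216],[23.3,12.7,-8,-0.216]]], "hand": 8.5, "squeeze": 100}}

```text
clock: 0.9
tool_pos: [505.0, -434.9, 150.7]
ee_rot: [[0.972, 0.233, -0.001], [0.233, -0.972, 0.001], [-0.0, -0.001, -1.0]]
wrist_force: [-1.2, 0.3, 0.8]
finger_gap: 0.994
```

```bash
python3 - <<'E'
from h import *
s=env.state();print(s["clock"],s["tool_pos"],s["ee_rot"][:,0])
a=cams.get_image("top")[:,:,::-1][240:345,425:525];b=cams.get_image("side")[:,:,::-1][350:480,200:350]
cv2.imwrite("pics/z1.png",np.hstack([cv2.resize(a,(400,420),interpolation=2),cv2.resize(b,(400,420),interpolation=2)]))
E
```

```text
0.9 [ 504.98588671 -434.85943788  150.67948713] [ 9.72394764e-01  2.33341371e-01 -4.77008211e-04]
```

View pics/z1.png

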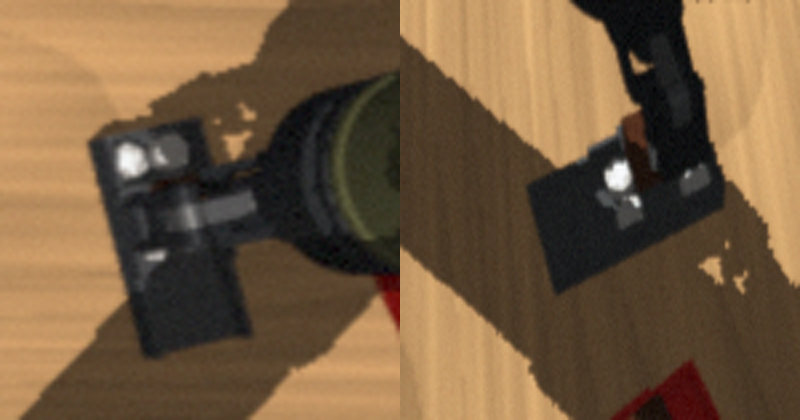

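The gripper is above the grip with the jaws on either side of it, so I'll descend.

>>> {"method": "apply_moves", "body": {"commands": [[[-0.05,-0.1,-3,0],[-0.05,-0.1,-6,0],[-0.05,-0.1,-8,0],[-0.05,-0.1,-9.3,0],[-0.05,-0.1,-10.0,0],[-0.05,-0.1,-10.0,0],[-0.05,-0.1,-10.0,0]]]}}

```text
clock: 1.7
tool_pos: [504.1, -437.9, 52.3]
ee_rot: [[0.973, 0.23, 0.001], [0.23, -0.973, -0.001], [0.001, 0.002, -1.0]]
wrist_force: [0.5, -0.4, 0.8]
finger_gap: 0.998
```

>>> {"method": "apply_moves", "body": {"commands": [[[0,0,0,0],[0,0,0,0],[0,0,0,0],[0,0,0,0],[0,0,0,0],[0,0,0,0],[0,0,0,0],[0,0,0,0]]], "hand": 2.0, "squeeze": 80}}

```text
clock: 2.5
tool_pos: [503.8, -437.0, 51.7]
ee_rot: [[0.973, 0.231, 0.0], [0.231, -0.973, -0.0], [0.0, 0.0, -1.0]]
wrist_force: [-1.3, 1.5, 5.5]
finger_gap: 0.294
```

Gripped: a gap of 0.294 is about 25 mm, which matches the 26 mm grip. Lifting gently.

>>> {"method": "apply_moves", "body": {"commands": [[[0,0,0.3,0],[0,0,1,0],[0,0,2,0],[0,0,3.2,0],[0,0,4.4,0],[0,0,5.4,0],[0,0,6,0],[0,0,6,0]]], "hand": 1.0}}

```text
clock: 3.3
tool_pos: [504.3, -437.6, 112.7]
ee_rot: [[0.973, 0.231, 0.002], [0.231, -0.973, -0.001], [0.001, 0.002, -1.0]]
wrist_force: [0.0, -0.2, -4.4]
finger_gap: 0.297
```

```bash
python3 - <<'E'
from h import *
s=env.state();print(s["clock"],s["tool_pos"],s["wrist_force"],s["finger_gap"])
b=cams.get_image("side")[:,:,::-1][320:460,200:370]
cv2.imwrite("pics/z2.png",cv2.resize(b,(510,420),interpolation=2))
E
```

```text
3.3 [ 504.31991668 -437.64738908  112.68990684] [ 0.01573017 -0.24739329 -4.41749559] 0.2966632603183249
```

View pics/z2.png

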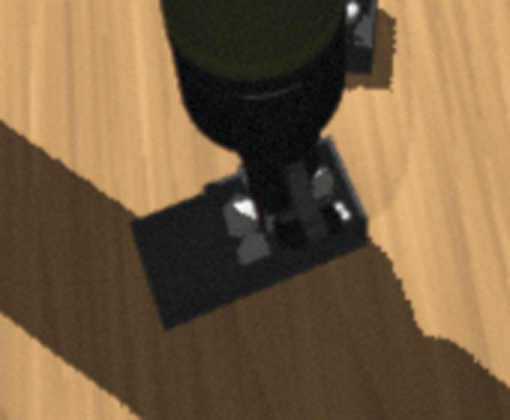

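The wrist weight of 4.4 N matches the shaker plus all six slugs (0.43 kg), and nothing has spilled. I can use the weight to count slugs as they leave. Carrying it over the neighbouring shakers at height.

>>> {"method": "apply_moves", "body": {"commands": [[[0,0.5,1,0],[0,1.5,2.2,0],[0.3,3,3.4,0],[0.6,4.5,4.6,-0.02],[1,6,5.6,-0.04],[1.5,7.7,6,-0.06],[2,9.7,6,-0.08],[2.5,11.7,6,-0.1]]]}}

```text
clock: 4.15
tool_pos: [529.6, -317.6, 172.7]
ee_rot: [[0.991, 0.133, 0.002], [0.133, -0.991, 0.0], [0.002, -0.0, -1.0]]
wrist_force: [-0.1, -0.1, -3.5]
finger_gap: 0.289
```

>>> {"method": "apply_moves", "body": {"commands": [[[0.5,2.3,0,-0.02],[1,4.6,0,-0.04],[1.5,6.9,0,-0.06],[2,9.2,0,-0.08],[2.5,11.5,0,-0.1],[3,13.8,0,-0.12],[3.5,16.1,0,-0.14],[4,18.4,0,-0.16]]]}}

```text
clock: 4.95
tool_pos: [569.0, -133.1, 172.5]
ee_rot: [[1.0, -0.026, 0.001], [-0.026, -1.0, 0.001], [0.001, -0.001, -1.0]]
wrist_force: [0.5, 0.3, -4.4]
finger_gap: 0.297
```

>>> {"method": "apply_moves", "body": {"commands": [[[0.5,2.3,0,-0.01],[1.1,4.6,0,-0.01],[1.7,6.9,0,-0.01],[2.3,9.2,0,-0.01],[2.9,11.5,0,-0.01],[3.4,13.6,0,-0.01],[3.8,15.5,0,-0.01],[4.2,17.0,0,-0.01]]]}}

```text
clock: 5.75
tool_pos: [610.4, 37.6, 172.3]
ee_rot: [[0.999, -0.034, 0.001], [-0.034, -0.999, 0.002], [0.0, -0.002, -1.0]]
wrist_force: [-0.1, 0.8, -3.8]
finger_gap: 0.293
```

>>> {"method": "apply_moves", "body": {"commands": [[[0.2,1,-0.4,0],[0.3,1.6,-1.2,0],[0.4,1.9,-2.2,0],[0.5,2,-3.2,0],[0.5,2,-4,0],[0.5,2,-4,0],[0.5,2,-4,0],[0.5,2,-4,0]]]}}

```text
clock: 6.55
tool_pos: [616.1, 53.4, 131.7]
ee_rot: [[0.999, -0.038, 0.001], [-0.038, -0.999, -0.0], [0.001, 0.0, -1.0]]
wrist_force: [-0.3, -0.4, -4.0]
finger_gap: 0.295
```

>>> {"method": "apply_moves", "body": {"commands": [[[0,0.2,-0.8,0],[0,0.5,-1.8,0],[0,0.5,-2.7,0],[0,0.5,-3.4,0],[0,0.5,-3.6,0],[0,0.5,-3.6,0],[0,0.5,-3.6,0]]]}}

```text
clock: 7.25
tool_pos: [616.0, 58.7, 95.5]
ee_rot: [[0.999, -0.037, 0.001], [-0.037, -0.999, -0.0], [0.001, 0.0, -1.0]]
wrist_force: [0.8, -0.7, -3.9]
finger_gap: 0.289
```

```bash
cat > look.py <<'E'
import sys
from h import *
s=env.state();print(s["clock"],s["tool_pos"],s["wrist_force"],s["finger_gap"])
a=cams.get_image("top")[:,:,::-1][200:350,90:270];b=cams.get_image("side")[:,:,::-1][100:260,190:350]
cv2.imwrite(f"pics/{sys.argv[1]}.png",np.hstack([cv2.resize(a,(400,333),interpolation=2),cv2.resize(b,(333,333),interpolation=2)]))
E
python3 look.py z3
```

```text
7.25 [616.00662456  58.7241088   95.48703714] [ 0.84947185 -0.72253476 -3.89676203] 0.2889642168807373
```

View pics/z3.png

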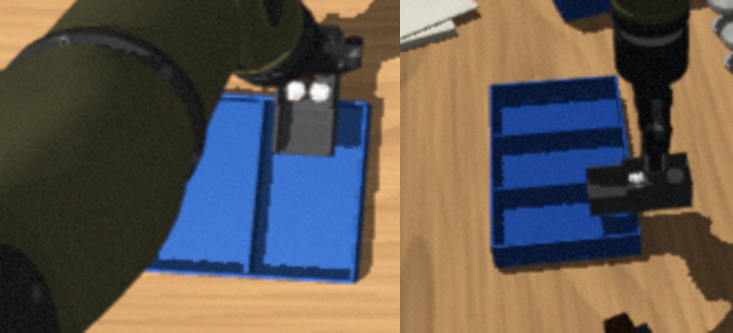

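The mouth hangs over bay 0 (nearest) at about (227,270) in the top view. First test shake.

>>> {"method": "apply_moves", "body": {"commands": [[[1,-0.3,0,0],[2,-0.3,0,0],[3,-0.3,0,0],[-1.5,-0.3,0,0],[2,-0.3,0,0],[2,-0.3,0,0],[2,-0.3,0,0],[2,-0.3,0,0]]]}}

```text
clock: 8.15
tool_pos: [639.8, 56.6, 97.0]
ee_rot: [[0.999, -0.037, 0.008], [-0.037, -0.999, 0.001], [0.007, -0.001, -1.0]]
wrist_force: [-0.3, -0.3, -3.0]
finger_gap: 0.293
```

```bash
cat > slugs.py <<'E'
# bright slug blobs near the shaker in the top view, in shaker coords (x from mouth) and world
from h import *
F=[]
im=cams.get_image("top")
s=env.state();F=s["wrist_force"];p=s["tool_pos"];e=s["ee_rot"][:2,0]
g=im.astype(int);m=((im.min(2)>95)&(im.max(2).astype(int)-im.min(2)<30)).astype(np.uint8)
m[:200]=0;m[345:]=0;m[:,:90]=0;m[:,275:]=0
k,l,st,ce=cv2.connectedComponentsWithStats(m)
print(s["clock"],p.round(1),"F",F.round(2),"gap",round(s["finger_gap"],3))
for i in range(1,k):
    if st[i,4]<4: continue
    w=onz("top",ce[i],p[2]-51+22)[:2]-p[:2];w=(w@e,w@np.array([-e[1],e[0]]))
    print(ce[i].round(0),st[i,4],"shaker x,y",np.round(w,0),"tray world",onz("top",ce[i],20)[:2].round(0))
E
python3 slugs.py
```

```text
8.2 [639.1  56.5  96.7] F [-0.19  0.08 -3.66] gap 0.296
[123. 204.] 5 shaker x,y [ 24. 220.] tray world [681. 295.]
[231. 239.] 349 shaker x,y [-38.  -6.] tray world [608.  60.]
[228. 266.] 64 shaker x,y [-92.  -4.] tray world [551.  65.]
[152. 322.] 4 shaker x,y [-210.  139.] tray world [433. 219.]
[168. 323.] 4 shaker x,y [-210.  105.] tray world [431. 183.]
[186. 324.] 5 shaker x,y [-211.   70.] tray world [429. 147.]
[204. 325.] 4 shaker x,y [-211.   36.] tray world [428. 111.]
[221. 326.] 5 shaker x,y [-211.    1.] tray world [426.  75.]
[239. 327.] 5 shaker x,y [-212.  -34.] tray world [424.  38.]
```

```bash
sed -i 's/im.min(2)>95/im.min(2)>130/' slugs.py; python3 slugs.py; python3 look.py z4
```

```text
8.25 [638.3  56.3  96.3] F [-0.5   0.72 -3.22] gap 0.296
[225. 230.] 66 shaker x,y [-18.   9.] tray world [628.  75.]
[234. 237.] 138 shaker x,y [-32. -10.] tray world [612.  55.]
[233. 254.] 68 shaker x,y [-66. -11.] tray world [577.  56.]
[228. 266.] 62 shaker x,y [-91.  -3.] tray world [551.  66.]
[152. 322.] 5 shaker x,y [-209.  138.] tray world [433. 217.]
8.25 [638.32332518  56.33913937  96.34680227] [-0.50135302  0.71670662 -3.22113701] 0.2964108098279945
```

View pics/z4.png

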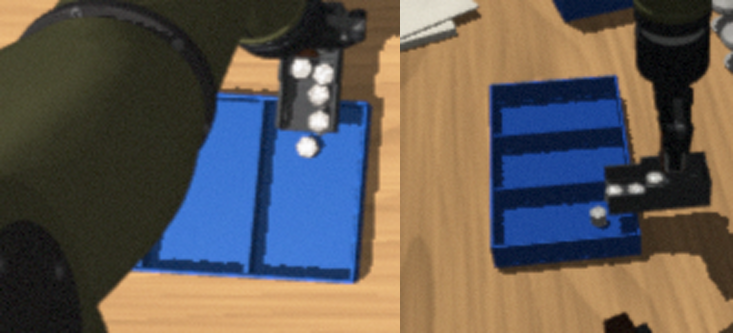

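One slug is in bay 0 and a second sits at the mouth edge (shaker x about -66, the edge being at -76). The third is at about -43. I'll ease the shaker forward away from the first slug and then give it a half-strength jerk.

>>> {"method": "apply_moves", "body": {"commands": [[[-0.6,0,0,0],[-1.4,0,0,0],[-2.2,0,0,0],[-2.8,0,0,0],[-3.1,0,0,0],[-3.2,0,0,0],[-3.2,0,0,0]]]}}

```text
clock: 9.05
tool_pos: [603.9, 55.9, 95.4]
ee_rot: [[0.999, -0.037, 0.0], [-0.037, -0.999, -0.0], [0.0, 0.0, -1.0]]
wrist_force: [0.4, 0.1, -4.1]
finger_gap: 0.295
```

```bash
python3 slugs.py
```

```text
9.1 [604.1  55.9  95.4] F [-0.04 -0.78 -3.5 ] gap 0.297
[225. 247.] 64 shaker x,y [-19.   8.] tray world [591.  73.]
[234. 254.] 136 shaker x,y [-33. -11.] tray world [576.  55.]
[233. 271.] 71 shaker x,y [-67. -11.] tray world [540.  55.]
```

>>> {"method": "apply_moves", "body": {"commands": [[[-2,0,0,0],[-0.2,0,0,0],[-0.2,0,0,0],[-0.2,0,0,0],[-0.2,0,0,0]]]}}

```text
clock: 9.6
tool_pos: [601.7, 55.9, 95.3]
ee_rot: [[0.999, -0.037, 0.0], [-0.037, -0.999, -0.0], [0.0, 0.0, -1.0]]
wrist_force: [-0.2, -0.4, -4.3]
finger_gap: 0.299
```

```bash
python3 slugs.py
```

```text
9.65 [601.5  55.9  95.3] F [-0.09 -0.56 -3.85] gap 0.294
[231. 245.] 13 shaker x,y [-12.  -4.] tray world [595.  61.]
[231. 261.] 271 shaker x,y [-43.  -7.] tray world [562.  59.]
```

```bash
sed -i 's/st\[i,4\],"shaker/st[i],"shaker/' slugs.py; cat >> slugs.py <<'E'
c=cv2.resize(im[225:300,195:270],None,fx=5,fy=5,interpolation=2)[:,:,::-1];cv2.imwrite("pics/c%d.png"%(s["clock"]*100),c)
E
python3 slugs.py; ls pics
```

```text
9.7 [601.4  55.9  95.3] F [-0.46 -0.46 -3.21] gap 0.293
[231. 245.] [228 244   7   3  13] shaker x,y [-12.  -4.] tray world [595.  61.]
[231. 261.] [220 249  20  28 269] shaker x,y [-43.  -7.] tray world [562.  59.]
c969.png
side0.png
top0.png
z0.png
z1.png
z2.png
z3.png
z4.png
```

>>> {"method": "apply_moves", "body": {"commands": [[[0.5,0,0,0],[1,0,0,0],[-2.3,0,0,0],[0.5,0,0,0],[0.5,0,0,0],[0.5,0,0,0],[0.5,0,0,0]]]}}

```text
clock: 10.4
tool_pos: [607.8, 56.3, 95.8]
ee_rot: [[0.999, -0.037, 0.002], [-0.037, -0.999, 0.0], [0.002, -0.0, -1.0]]
wrist_force: [-0.4, 0.1, -3.8]
finger_gap: 0.291
```

```bash
python3 slugs.py
```

```text
10.45 [607.5  56.2  95.7] F [-0.09  0.16 -2.91] gap 0.292
[232. 252.] [221 242  19  27 271] shaker x,y [-33.  -8.] tray world [580.  58.]
```

```bash
python3 look.py z5
```

```text
10.45 [607.46319399  56.1646036   95.71637378] [-0.08974769  0.1646482  -2.90593517] 0.29191685866188094
```

View pics/z5.png

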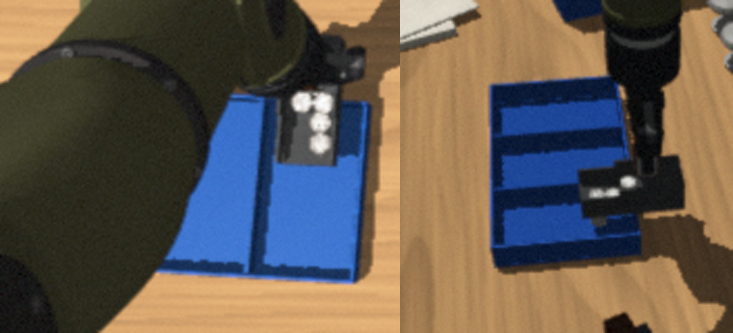

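>>> {"method": "apply_moves", "body": {"commands": [[[0.6,0,0,0],[1.2,0,0,0],[1.8,0,0,0],[-2.0,0,0,0],[1.4,0,0,0],[1.4,0,0,0],[1.4,0,0,0],[1.4,0,0,0]]]}}

```text
clock: 11.35
tool_pos: [623.7, 56.6, 96.5]
ee_rot: [[0.999, -0.037, 0.005], [-0.037, -0.999, 0.001], [0.005, -0.001, -1.0]]
wrist_force: [-0.9, -0.0, -3.4]
finger_gap: 0.294
```

```bash
python3 slugs.py; python3 -c "
from h import *
p=env.state()['tool_pos'];print(proj('top',[p[0]-76,p[1]+2.8,p[2]-41]))"
```

```text
11.4 [623.   56.5  96.3] F [ 0.68  0.09 -3.36] gap 0.292
[225. 237.] [220 233  10   8  63] shaker x,y [-17.   8.] tray world [614.  75.]
[234. 240.] [229 233  11  14 110] shaker x,y [-22. -11.] tray world [607.  55.]
[233. 255.] [228 251  10   9  69] shaker x,y [-53. -11.] tray world [574.  56.]
[228. 268.] [224 266   9   5  33] shaker x,y [-79.  -3.] tray world [547.  66.]
(np.float64(227.68767445189164), np.float64(266.450119805585))
```

The front slug is still 21 mm inside, because abrupt return strokes cancel the slide. I'll switch to a slow return, a gentle speed-up toward the mouth and then a hard stop.

>>> {"method": "apply_moves", "body": {"commands": [[[0.4,0,0,0],[1,0,0,0],[1.6,0,0,0],[2.1,0,0,0],[2.4,0,0,0],[2.4,0,0,0]]]}}

```text
clock: 12.0
tool_pos: [645.3, 55.9, 95.3]
ee_rot: [[0.999, -0.037, 0.001], [-0.037, -0.999, -0.0], [0.001, 0.0, -1.0]]
wrist_force: [-0.3, -0.6, -3.0]
finger_gap: 0.293
```

>>> {"method": "apply_moves", "body": {"commands": [[[-1,0,0,0],[-3.3,0,0,0],[-7.3,0,0,0],[-7.0,0,0,0],[-7.0,0,0,0],[-7.0,0,0,0]]]}}

```text
clock: 12.6
tool_pos: [576.4, 56.1, 95.8]
ee_rot: [[0.999, -0.037, 0.003], [-0.037, -0.999, 0.0], [0.003, -0.0, -1.0]]
wrist_force: [0.1, 0.2, -3.8]
finger_gap: 0.293
```

```bash
cat >> slugs.py <<'E'
print("mouth",np.round(proj('top',[p[0]-76,p[1]+2.8,p[2]-41]),0))
E
python3 slugs.py
```

```text
12.65 [576.4  56.1  95.7] F [ 0.03 -0.44 -4.05] gap 0.294
[230. 271.] [220 257  19  31 334] shaker x,y [-39.  -6.] tray world [541.  60.]
mouth [227. 289.]
```

>>> {"method": "apply_moves", "body": {"commands": [[[0.5,0,0,0],[1.4,0,0,0],[2.5,0,0,0],[3.6,0,0,0],[4.7,0,0,0],[5.6,0,0,0],[6.1,0,0,0],[6.3,0,0,0]]]}}

```text
clock: 13.45
tool_pos: [638.4, 55.8, 95.2]
ee_rot: [[0.999, -0.037, 0.0], [-0.037, -0.999, -0.0], [0.0, 0.0, -1.0]]
wrist_force: [-0.3, 0.5, -3.7]
finger_gap: 0.294
```

>>> {"method": "apply_moves", "body": {"commands": [[[-1,0,0,0],[-3.0,0,0,0],[-7.5,0,0,0],[-6.5,0,0,0],[-6.5,0,0,0],[-6.5,0,0,0]]]}}

```text
clock: 14.05
tool_pos: [574.6, 56.2, 95.9]
ee_rot: [[0.999, -0.037, 0.004], [-0.037, -0.999, 0.0], [0.004, -0.001, -1.0]]
wrist_force: [1.0, -0.0, -3.2]
finger_gap: 0.294
```

```bash
python3 slugs.py
```

```text
14.1 [574.6  56.2  95.9] F [ 0.52  0.29 -2.36] gap 0.293
[224. 264.] [220 260  10   9  68] shaker x,y [-25.   7.] tray world [554.  73.]
[234. 269.] [229 265  10   9  69] shaker x,y [-34. -12.] tray world [544.  53.]
[228. 282.] [220 276  18  12 134] shaker x,y [-59.  -4.] tray world [518.  63.]
[237. 300.] [233 296   9   9  53] shaker x,y [-95. -24.] tray world [479.  43.]
mouth [227. 290.]
```

Two slugs are now in bay 0, at about (551,66) and (477,43), and four remain aboard. Moving to bay 1.

>>> {"method": "apply_moves", "body": {"commands": [[[0.5,0.5,0,0],[1.4,1.7,0,0],[2.5,3.2,0,0],[3.6,4.9,0,0],[4.7,6.6,0,0],[5.6,8.2,0,0],[6.3,9.3,0,0],[6.6,9.7,0,0]]]}}

```text
clock: 14.9
tool_pos: [640.0, 155.9, 95.3]
ee_rot: [[0.999, -0.035, 0.002], [-0.035, -0.999, 0.002], [0.002, -0.002, -1.0]]
wrist_force: [-0.7, 0.5, -3.0]
finger_gap: 0.293
```

```bash
python3 slugs.py
```

```text
14.95 [640.  155.6  95.3] F [ 0.55  0.6  -3.11] gap 0.293
[177. 232.] [172 228  10   9  64] shaker x,y [-24.   7.] tray world [623. 177.]
[186. 237.] [181 233  10   9  58] shaker x,y [-34. -12.] tray world [612. 157.]
[180. 248.] [172 243  18  12 128] shaker x,y [-59.  -3.] tray world [587. 168.]
[228. 266.] [224 262   9   9  61] shaker x,y [ -89. -102.] tray world [551.  66.]
[236. 301.] [233 297   7   8  47] shaker x,y [-158. -123.] tray world [479.  46.]
mouth [179. 258.]
```

>>> {"method": "apply_moves", "body": {"commands": [[[-1,0,0,0],[-3.0,0,0,0],[-7.6,0,0,0],[-6.6,0,0,0],[-6.6,0,0,0],[-6.6,0,0,0]]]}}

```text
clock: 15.55
tool_pos: [574.8, 152.7, 96.0]
ee_rot: [[0.999, -0.038, 0.003], [-0.038, -0.999, 0.0], [0.003, -0.001, -1.0]]
wrist_force: [0.0, 0.5, -3.5]
finger_gap: 0.294
```

```bash
python3 slugs.py
```

```text
15.6 [574.8 152.8  95.9] F [ 0.53  0.16 -2.85] gap 0.291
[228. 266.] [224 262   9   9  60] shaker x,y [-24. -97.] tray world [551.  66.]
[181. 274.] [172 269  18  11 127] shaker x,y [-46.  -4.] tray world [532. 163.]
[179. 286.] [170 282  19   9 133] shaker x,y [-69.  -3.] tray world [508. 166.]
[236. 301.] [233 297   7   8  47] shaker x,y [ -92. -118.] tray world [479.  46.]
mouth [179. 290.]
```

>>> {"method": "apply_moves", "body": {"commands": [[[0.5,0,0,0],[1.4,0,0,0],[2.5,0,0,0],[3.6,0,0,0],[4.7,0,0,0],[5.6,0,0,0],[6.1,0,0,0],[6.3,0,0,0]]]}}

```text
clock: 16.4
tool_pos: [636.5, 152.7, 95.2]
ee_rot: [[0.999, -0.037, 0.0], [-0.037, -0.999, -0.0], [0.0, 0.0, -1.0]]
wrist_force: [-0.6, -0.0, -3.0]
finger_gap: 0.289
```

>>> {"method": "apply_moves", "body": {"commands": [[[-1,0,0,0],[-3.0,0,0,0],[-7.3,0,0,0],[-6.3,0,0,0],[-6.3,0,0,0],[-6.3,0,0,0]]]}}

```text
clock: 17.0
tool_pos: [574.2, 153.3, 95.9]
ee_rot: [[0.999, -0.037, 0.003], [-0.037, -0.999, 0.001], [0.003, -0.001, -1.0]]
wrist_force: [0.4, 0.5, -2.4]
finger_gap: 0.292
```

```bash
python3 slugs.py
```

```text
17.05 [574.3 153.3  95.9] F [-0.32  0.07 -2.71] gap 0.293
[228. 266.] [224 262   9   9  60] shaker x,y [-23. -97.] tray world [551.  66.]
[180. 281.] [171 276  18  10 128] shaker x,y [-58.  -3.] tray world [519. 165.]
[189. 299.] [185 295   9   9  62] shaker x,y [-93. -25.] tray world [481. 144.]
[176. 300.] [172 296   9  10  59] shaker x,y [-96.   1.] tray world [479. 171.]
[236. 301.] [233 297   7   8  47] shaker x,y [ -92. -119.] tray world [479.  46.]
mouth [179. 290.]
```

Bay 1 has its two slugs, at about (481,144) and (479,171). Moving to bay 2.

>>> {"method": "apply_moves", "body": {"commands": [[[0.5,0.5,0,0],[1.4,1.7,0,0],[2.5,3.2,0,0],[3.6,5.1,0,0],[4.7,6.9,0,0],[5.6,8.4,0,0],[6.3,9.5,0,0],[6.6,9.8,0,0]]]}}

```text
clock: 17.85
tool_pos: [639.7, 253.8, 95.3]
ee_rot: [[0.999, -0.035, 0.001], [-0.035, -0.999, 0.002], [0.001, -0.002, -1.0]]
wrist_force: [-1.2, -0.1, -2.9]
finger_gap: 0.297
```

>>> {"method": "apply_moves", "body": {"commands": [[[-1,0,0,0],[-3.0,0,0,0],[-7.6,0,0,0],[-6.6,0,0,0],[-6.6,0,0,0],[-6.6,0,0,0]]]}}

```text
clock: 18.45
tool_pos: [574.6, 251.0, 96.0]
ee_rot: [[0.999, -0.038, 0.003], [-0.038, -0.999, 0.001], [0.003, -0.001, -1.0]]
wrist_force: [0.3, -0.2, -3.5]
finger_gap: 0.297
```

```bash
python3 slugs.py
```

```text
18.5 [574.6 251.1  95.9] F [-0.04 -0.54 -3.58] gap 0.295
[228. 266.] [224 262   9   9  59] shaker x,y [ -20. -195.] tray world [551.  66.]
[130. 281.] [122 276  18  10 124] shaker x,y [-59.  -3.] tray world [518. 268.]
[189. 299.] [185 295   9   9  62] shaker x,y [ -90. -123.] tray world [481. 144.]
[236. 301.] [233 297   7   8  47] shaker x,y [ -88. -216.] tray world [479.  46.]
[176. 304.] [172 300   9   9  59] shaker x,y [-101.  -99.] tray world [470. 169.]
mouth [130. 289.]
```

>>> {"method": "apply_moves", "body": {"commands": [[[0.5,0,0,0],[1.4,0.1,0,0],[2.5,0.2,0,0],[3.7,0.2,0,0],[4.9,0.2,0,0],[5.9,0.2,0,0],[6.5,0.2,0,0],[6.7,0.2,0,0]]]}}

```text
clock: 19.3
tool_pos: [641.0, 252.6, 95.2]
ee_rot: [[0.999, -0.038, 0.001], [-0.038, -0.999, -0.0], [0.001, 0.0, -1.0]]
wrist_force: [-0.5, -0.1, -1.9]
finger_gap: 0.295
```

>>> {"method": "apply_moves", "body": {"commands": [[[-0.8,0,0,0],[-2.4,0,0,0],[-4.8,0,0,0],[-9.3,0,0,0],[-7.5,0,0,0],[-7.5,0,0,0],[-7.5,0,0,0]]]}}

```text
clock: 20.0
tool_pos: [565.7, 253.5, 96.1]
ee_rot: [[0.999, -0.037, 0.003], [-0.037, -0.999, 0.001], [0.003, -0.001, -1.0]]
wrist_force: [-0.5, 0.0, -1.9]
finger_gap: 0.295
```

```bash
python3 slugs.py
```

```text
20.05 [565.8 253.6  96.1] F [-0.47 -0.38 -2.78] gap 0.294
[228. 266.] [224 262   9   9  60] shaker x,y [ -11. -197.] tray world [551.  66.]
[133. 289.] [129 285   9   9  66] shaker x,y [-66. -12.] tray world [500. 261.]
[189. 299.] [185 295   9   9  62] shaker x,y [ -81. -125.] tray world [481. 144.]
[133. 300.] [129 296   9   9  61] shaker x,y [-88. -14.] tray world [478. 260.]
[236. 301.] [233 297   7   8  47] shaker x,y [ -80. -219.] tray world [479.  46.]
[176. 304.] [172 300   9   9  59] shaker x,y [ -92. -101.] tray world [470. 169.]
mouth [128. 294.]
```

One slug is in bay 2 at (478,260) and the last one is at -66 aboard. I'll offset the final stroke so they don't pile up.

>>> {"method": "apply_moves", "body": {"commands": [[[0.5,-0.1,0,0],[1.6,-0.4,0,0],[2.9,-0.8,0,0],[4.3,-1.2,0,0],[5.7,-1.6,0,0],[7.1,-1.8,0,0],[8.5,-1.8,0,0],[9.6,-1.8,0,0]]]}}

```text
clock: 20.85
tool_pos: [663.0, 233.8, 95.4]
ee_rot: [[0.999, -0.038, 0.002], [-0.038, -0.999, -0.0], [0.002, 0.0, -1.0]]
wrist_force: [-0.0, 0.2, -2.5]
finger_gap: 0.293
```

>>> {"method": "apply_moves", "body": {"commands": [[[0.3,0,0,0],[-0.5,0,0,0],[-2.1,0,0,0],[-4.5,0,0,0],[-9.0,0,0,0],[-7.2,0,0,0],[-7.2,0,0,0],[-7.2,0,0,0]]]}}

```text
clock: 21.65
tool_pos: [589.8, 235.4, 96.2]
ee_rot: [[0.999, -0.037, 0.003], [-0.037, -0.999, 0.001], [0.003, -0.001, -1.0]]
wrist_force: [1.1, 0.8, -1.4]
finger_gap: 0.295
```

```bash
python3 slugs.py
```

```text
21.7 [590.  235.6  96.2] F [ 0.19 -0.17 -2.08] gap 0.295
[228. 266.] [224 262   9   9  60] shaker x,y [ -36. -180.] tray world [551.  66.]
[141. 285.] [138 282   7   8  39] shaker x,y [-84. -10.] tray world [508. 246.]
[189. 299.] [185 295   9   9  63] shaker x,y [-106. -108.] tray world [481. 144.]
[133. 300.] [129 296   9   9  61] shaker x,y [-113.    3.] tray world [478. 260.]
[236. 301.] [233 297   7   8  47] shaker x,y [-104. -202.] tray world [479.  46.]
[176. 304.] [172 300   9   9  60] shaker x,y [-117.  -84.] tray world [470. 169.]
mouth [138. 282.]
```

>>> {"method": "apply_moves", "body": {"commands": [[[0.4,0,0.1,0],[1,0,0.5,0],[1.8,0,1,0],[2.6,0,1.6,0],[3.4,0,2.2,0],[4,0,2.8,0],[4,0,3,0],[4,0,3,0]]]}}

```text
clock: 22.5
tool_pos: [628.8, 234.9, 125.7]
ee_rot: [[0.999, -0.037, 0.0], [-0.037, -0.999, 0.0], [0.0, -0.0, -1.0]]
wrist_force: [0.2, 0.1, -2.1]
finger_gap: 0.296
```

```bash
python3 slugs.py; python3 look.py z6
```

```text
22.55 [628.2 234.9 125.3] F [-0.58 -0.   -2.09] gap 0.3
[228. 266.] [224 262   9   9  60] shaker x,y [ -77. -186.] tray world [551.  66.]
[136. 284.] [133 280   7   9  43] shaker x,y [-120.  -12.] tray world [511. 255.]
[189. 299.] [185 295   9   9  63] shaker x,y [-145. -117.] tray world [481. 143.]
[133. 300.] [129 296   9   9  61] shaker x,y [-151.   -9.] tray world [478. 260.]
[236. 301.] [233 297   7   8  47] shaker x,y [-143. -207.] tray world [479.  46.]
[176. 304.] [172 300   9   9  60] shaker x,y [-155.  -93.] tray world [470. 169.]
mouth [135. 262.]
22.55 [628.24683554 234.93998186 125.27822175] [-5.83127957e-01 -5.04081352e-04 -2.09090293e+00] 0.30046030748431085
```

View pics/z6.png

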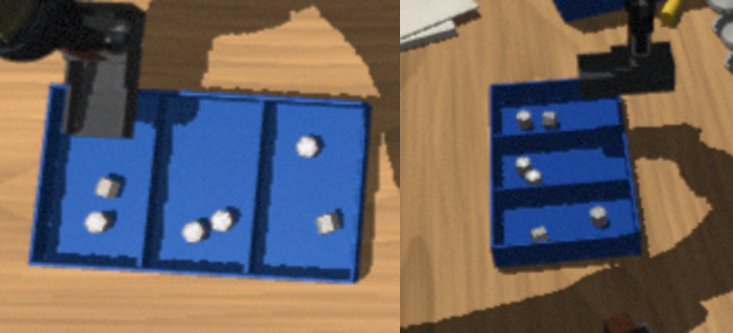

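The slugs are spread 2/2/2, all lying flat on the floor and none piled. The wrist shows about 2.1 N, so the shaker is empty. Returning it to its original spot.

>>> {"method": "apply_moves", "body": {"commands": [[[0,0,1,0],[0,-1,2.5,0],[0,-3,4,0],[0,-6,4.7,0],[-0.5,-9.5,4.7,0],[-1,-13,4.7,0],[-1.5,-16.5,4.7,0],[-2,-20,4.7,0]]]}}

```text
clock: 23.45
tool_pos: [608.6, 30.8, 174.2]
ee_rot: [[0.999, -0.039, 0.002], [-0.039, -0.999, -0.002], [0.002, 0.001, -1.0]]
wrist_force: [0.6, -0.6, -2.0]
finger_gap: 0.295
```

>>> {"method": "apply_moves", "body": {"commands": [[[-0.6,-3.5,0,0.01],[-1.2,-7,0,0.02],[-1.8,-10.5,0,0.04],[-2.4,-14,0,0.06],[-3,-17.5,0,0.08],[-3.6,-21,0,0.1],[-4.3,-24.5,0,0.13],[-5,-28,0,0.15]]]}}

```text
clock: 24.25
tool_pos: [557.2, -249.2, 174.1]
ee_rot: [[0.994, 0.111, 0.001], [0.111, -0.994, -0.002], [0.001, 0.003, -1.0]]
wrist_force: [0.4, -0.4, -1.4]
finger_gap: 0.295
```

>>> {"method": "apply_moves", "body": {"commands": [[[-0.7,-3.5,0,0.03],[-1.4,-7,0,0.05],[-2.1,-10.5,0,0.07],[-3,-13.5,0,0.09],[-4,-16,0,0.11],[-5,-18,0,0.12],[-5.5,-19.2,0,0.12],[-5.5,-19.2,0,0.12]]]}}

```text
clock: 25.05
tool_pos: [500.8, -441.1, 173.4]
ee_rot: [[0.974, 0.225, -0.001], [0.225, -0.974, -0.003], [-0.002, 0.003, -1.0]]
wrist_force: [0.1, 0.0, -1.3]
finger_gap: 0.296
```

>>> {"method": "apply_moves", "body": {"commands": [[[0,0,-1,0],[0,0,-2.5,0],[0,0,-4,0],[0,0,-5.5,0],[0,0,-6.5,0],[0,0,-7,0],[0,0,-7,0],[0,0,-7,0]]]}}

```text
clock: 25.85
tool_pos: [504.1, -437.4, 102.6]
ee_rot: [[0.973, 0.231, 0.001], [0.231, -0.973, -0.001], [0.001, 0.001, -1.0]]
wrist_force: [0.2, -0.5, -1.3]
finger_gap: 0.299
```

>>> {"method": "apply_moves", "body": {"commands": [[[0,0,-1,0],[0,0,-2.2,0],[0,0,-3.2,0],[0,0,-4,0],[0,0,-4.5,0],[0,0,-4.8,0],[0,0,-4.95,0],[0,0,-4.95,0]]]}}

```text
clock: 26.65
tool_pos: [503.8, -437.2, 52.9]
ee_rot: [[0.973, 0.231, 0.0], [0.231, -0.973, -0.0], [0.0, 0.0, -1.0]]
wrist_force: [-0.2, 0.6, -1.2]
finger_gap: 0.295
```

>>> {"method": "apply_moves", "body": {"commands": [[[0,0,-0.05,0],[0,0,-0.1,0],[0,0,-0.13,0],[0,0,-0.13,0]]]}}

```text
clock: 27.05
tool_pos: [503.7, -437.1, 51.6]
ee_rot: [[0.973, 0.231, 0.0], [0.231, -0.973, -0.0], [0.0, 0.0, -1.0]]
wrist_force: [0.2, 0.5, -1.9]
finger_gap: 0.296
```

>>> {"method": "apply_moves", "body": {"commands": [[[0,0,-0.05,0],[0,0,-0.08,0],[0,0,-0.08,0],[0,0,-0.08,0]]]}}

```text
clock: 27.45
tool_pos: [503.7, -437.2, 51.0]
ee_rot: [[0.973, 0.231, 0.0], [0.231, -0.973, -0.0], [0.0, 0.0, -1.0]]
wrist_force: [-1.3, 0.2, 1.5]
finger_gap: 0.293
```

Contact: the vertical force has turned positive. Releasing.

>>> {"method": "apply_moves", "body": {"commands": [[[0,0,0,0],[0,0,0,0],[0,0,0,0],[0,0,0,0],[0,0,0,0],[0,0,0,0],[0,0,0,0],[0,0,0,0]]], "hand": 8.5}}

```text
clock: 28.25
tool_pos: [503.7, -437.1, 50.7]
ee_rot: [[0.973, 0.231, -0.0], [0.231, -0.973, -0.0], [-0.0, 0.0, -1.0]]
wrist_force: [-0.2, 0.0, -0.5]
finger_gap: 0.995
```

>>> {"method": "apply_moves", "body": {"commands": [[[0,0,0.5,0],[0,0,2,0],[0,0,5,0],[0,0,9,0],[0,0,13,0],[0,0,17,0],[0,0,17,0],[0,0,17,0]]]}}

```text
clock: 29.05
tool_pos: [504.2, -437.6, 223.0]
ee_rot: [[0.973, 0.231, 0.003], [0.231, -0.973, -0.002], [0.002, 0.003, -1.0]]
wrist_force: [0.3, -0.9, -0.1]
finger_gap: 0.991
```

>>> {"method": "apply_moves", "body": {"commands": [[[-4,-2,0,0],[-8,-4,0,0],[-12,-6.5,0,0],[-16,-8.7,0,0],[-20,-10.9,0,0],[-22,-12,0,0],[-22,-12,0,0],[-22,-12,0,0]]]}}

```text
clock: 29.85
tool_pos: [283.5, -556.3, 219.7]
ee_rot: [[0.973, 0.23, -0.0], [0.23, -0.973, 0.002], [0.0, -0.002, -1.0]]
wrist_force: [0.5, -0.2, -0.4]
finger_gap: 0.993
```

```bash
python3 slugs.py | grep -v mouth; python3 - <<'E'
from h import *
cv2.imwrite("pics/z7.png",cams.get_image("top")[:,:,::-1]);cv2.imwrite("pics/z8.png",cams.get_image("side")[:,:,::-1])
E
```

```text
29.9 [ 284.9 -555.7  219.9] F [ 0.61  0.5  -0.45] gap 0.995
[228. 266.] [224 262   8   9  58] shaker x,y [382. 515.] tray world [551.  66.]
[136. 284.] [133 280   7   9  40] shaker x,y [386. 677.] tray world [511. 255.]
[189. 299.] [185 295   9   9  60] shaker x,y [340. 592.] tray world [481. 144.]
[133. 300.] [129 296   9   9  60] shaker x,y [360. 687.] tray world [478. 260.]
[236. 300.] [233 297   7   8  46] shaker x,y [320. 513.] tray world [479.  46.]
[176. 304.] [172 300   9   9  59] shaker x,y [336. 615.] tray world [470. 169.]
```

View pics/z7.png

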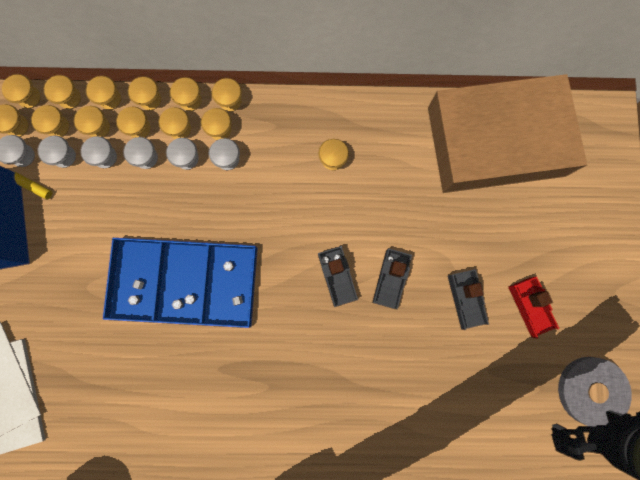

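View pics/z8.png

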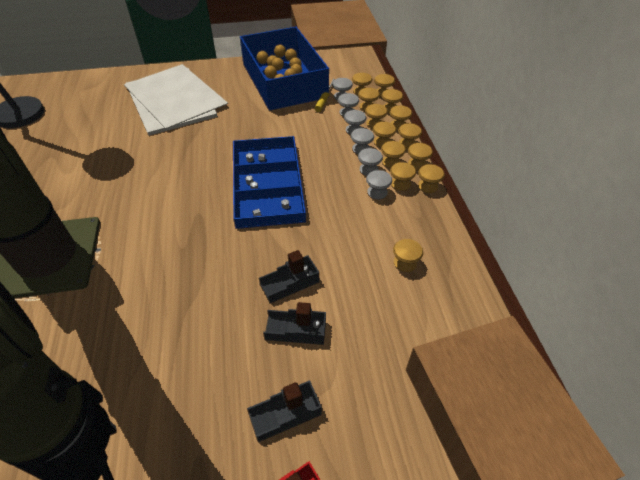

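The final views show two slugs in each bay and the emptied shaker upright at its old pixels, (468,298) in the top view. The other two shakers and the knob have not moved.

```bash
python3 -c "
from bench import job;print(job.finish_job())"
```

```text
the job is handed in; nothing more can be done
None
```

The job is done and handed in at about 30 s of the 72 s allowed. I picked up the shaker with the six large slugs, shook two into each bay, then stood it back where it came from and let go.

- **Lift:** the wrist read 4.4 N, which matches the shaker with all six slugs aboard.
- **Shaking:** the first jerks dropped one slug and then stalled, because the sharp return strokes cancelled the slide. I switched to slow returns with hard stops toward the mouth.
- **Slugs:** the last pictures show two per bay, on the floor and not piled. Two of them lie on their sides.
- **Emptied shaker:** it read about 2.1 N before I put it back. The gripper was within about 1 mm of its original grasp pose at release. The pictures show the shaker upright and empty at its starting place.
- **Bystanders:** the other two shakers and the knob look unmoved.

The weight readings fluctuated by about one slug, so I counted from the pictures. The only mismatch in measurement was the shaker's rear width, which came out at 61 mm instead of 52. I took position from the grip and heading from the side walls instead. No other check failed.

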